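# Feel for the release notch and pop the canister's cover

## Task

The cover of the round white specimen canister is latched. Run a shut fingertip along the grey rim ring to find the one release notch in it (it may be anywhere round the ring), then press the key inside the notch all the way down so that the cover pops up, and take the hand away. Only press: do not touch the cover itself, grasp nothing, and leave the things round about where they are.

Things in the scene. Friction and masses are not known exactly. Their poses are not given: they have to be found in the camera images.
- canister: Round white canister, 164 mm across, fixed to the bench. Origin: centre of its underside; z up. Its yaw says nothing about the notch. The notch is cut radially through the rim ring, inner to outer side, 48 mm wide with upright parallel walls, once, anywhere round the full circle. Its floor is the release key.
- rim_center (a point): Centre of the grey rim ring on top of the canister, at the height of the ring's top (60 mm above the bench). The ring is flat, level, rigid, smooth and slippery (friction about 0.15), from 40 to 84 mm from this centre, 14 mm thick. A shut fingertip sliding on it at 66 mm from the centre loses its support at the notch.
- release_key (a joint): How far the key in the notch is pressed down, m: 0 = up, 0.006 = fully down. Grey like the ring, 46 mm wide along the ring, from 41 to 81 mm from its centre; its top lies 7 mm below the ring's top (13 mm when down). It needs about 7 N and stays down; it has no return spring.
- cover (a joint): How far the cover has risen, m: 0 = latched, 0.008 = popped up. It rises 1.33 mm for each mm that the key goes down, and stays up.
- cover_top (a point): Top of the black knob in the middle of the cover. The cover is a white disc 74 mm across inside the ring, its shoulder 12 mm and its knob (24 mm across) 30 mm above the ring's top, 8 mm more once popped. Not to be touched.
- calculator: Loose pocket calculator, 104 x 66 x 40 mm; origin at its underside. Leave it alone.
- tape_roll: Loose roll of tape lying flat, 82 mm across, 19 mm high; origin at its underside. Leave it alone.
- marker_black: Loose white marker with a black cap, 138 mm long, 14 mm thick; origin at its underside. Leave it alone.
- timer: Loose bench timer, 64 x 64 x 24 mm; origin at its underside. Leave it alone.
- bottle_dark: Loose small bottle with a black cap, 50 mm across, 106 mm high; origin at its underside. Leave it alone.
- scraper_0: Loose blue cell scraper, 192 mm long, 8 mm thick; origin at its underside. Leave it alone.
Things that resemble listed ones, but are neither listed nor needed, are in the scene too. Of the things like the canister, leave any that is blue, green or turquoise; of the rest the larger one is meant.

How it is judged:
On the way, in this order (a step that is already met when the one before it is completed fails the run):
1. a fingertip, on the rim ring, feels for the notch (contact force between the fingers and rim above 0.5 N and value of joint release_key below 0.002 m), for 0.3 s.
2. the key in the notch is pressed fully down by the fingers (value of joint release_key above 0.005 m and contact force between the fingers and release_key above 0.5 N), for 0.1 s.
At the end, for the whole second after the job is handed in: The release key is down by at least 4.8 of its 6 mm, the cover stands up by at least 6.2 of its 8 mm, and every bystander is within 20 mm of where it stood (value of joint release_key above 0.0048 m and value of joint cover above 0.0062 m and distance of each of calculator, tape_roll, marker_black, timer, bottle_dark, scraper_0 from where it was at the start of the episode below 0.02 m); the robot touches nothing.
It fails at once if the cover is touched with more than 3 N (contact force between any of the fingers, the arm and cover above 3 N).
It fails at once if a bystander is shifted or lifted by more than 20 mm (distance of any of calculator, tape_roll, marker_black, timer, bottle_dark, scraper_0 from where it was at the start of the episode above 0.02 m).
It also fails if it takes over 72 s, if anything falls off the work surface, if the arm or the gripper's body presses on something with over 40 N, if the wrist force passes 120 N, or if a joint passes its speed limit or range.

## Robot

A 6-joint arm with a two-finger parallel gripper is mounted at the origin on a cart in front of the work surface, level with it; the furniture and walls round the work are solid. World frame = base frame: x ahead of the robot, y to its left, z up, the work surface at z = 0. Lengths are in m, angles in rad, forces in N, time in s.
With the tool pointing down it reaches from about 0.35 to 0.85 m from the base axis. Payload 8.1 kg.
Tool frame: the origin (TCP) lies midway between the tips of the shut fingers; the grasp point (between the pads) lies 19 mm behind it; z points along the fingers, y is the line along which they close (so a half turn about z gives the same grasp; the last joint's range is limited). The gripper opens to 93 mm and grips with 3 to 60 N. Pads are 15 mm wide; open, the fingers measure 128 mm over their backs; the gripper's body (75 mm by 188 mm) begins 65 mm behind the grasp point.
Start: joints at [1.258, 0.13, 1.488, -0, 1.523, -0.085], TCP at [0.135, 0.585, 0.219] pointing down, gripper open.
Joint ranges: [-2.96, 2.96], [-0.89, 2.26], [0.02, 2.5], [-1.34, 4.48], [0, 2.73], [-2.66, 2.66]. Speed limits (rad/s): [2.39, 2.39, 2.79, 3.14, 3.14, 3.14].

## Interface

Orientations are given as a rotation vector (axis times angle).
In Python, from plant import read_state, read_camera, get_calibration, close_job gives the robot as it stands.
- The arm moves only by the shell command python3 -m crank 'ROWS' [FORCE]. ROWS is JSON, a list that holds one entry, the list of rows, each a list of 7 numbers: the gripper's target within -1 to 1 (fully open at 1, half-way at 0, shut at -1), then the shift along the tool's x, y, z as a fraction of full scale, then the turn, a rotation vector about the tool's x, y, z as a fraction of full scale. In form: [[[grip, x, y, z, rx, ry, rz], ...]]. A call has exactly 5 rows; each row is the pose to reach, as a shift and turn from the pose commanded when the call began, along the tool's axes at that moment; what a row does not reach only later rows make up. Full scale, the value 1, is 0.5 m for a shift and 90 degrees for a turn. A row lasts 1/8 s, in which the tool goes at most 62.5 mm and 10.7 degrees, less where a joint would pass 70% of its speed; a pose out of reach is approached as far as the arm can. A call with a number of a shift or a turn outside -1 to 1 is refused whole. A call with a gripper value outside its range is refused whole. The fingers move at their own pace and stop on an object; FORCE is the grip in N (left out, the last holds). Time passes only in rows, so rows that repeat a pose let the fingers close, or fill a call up. It gives the time, the measured TCP pose, the force, the opening and the grip force at its end, in the units of the state.
- read_state(): the state, without advancing time (a new reading comes with each control period).
- read_camera(name): name is "scene" or "top"; returns the picture (384x512x3 uint8, red, green, blue); there is no depth.
- get_calibration(name): a dict with "fx", "fy", "cx", "cy" (pixels), "eye" and "orientation" of the camera in the world. Camera axes: x right, y down, z forward; pixel columns grow to the right and rows downward; lengths in m; the calibration is good to about 2 mm. A picture is of the moment at which its call begins. get_calibration takes no time and is no camera call.
- close_job(): hands the job in; it is judged then, once.
The state is a dict: "t": time; "q": joint angles; "dq": joint speeds; "joint_torque": joint torques, N m; "tool_pos": TCP position; "orientation": TCP orientation; "force": force on the tool from outside, world axes, zero at the start; "wrist_torque": the same for the moment, N m; "opening": finger opening in m; "gripper_force": force on a finger pad.
Only numpy, scipy, OpenCV 4.12 (cv2) and the standard library are available. Lean on these libraries where they do the work, as an engineer would, in place of code of your own. Each camera call takes 0.05 s, during which the arm holds its last target. There are 200 camera calls.

## Working session

There is one attempt and no reset: what is moved stays moved. The work goes in short steps, Python scripts to look and compute and a shell command to move; the robot and the scene stay as the last step left them, time stands still between calls to the robot, and variables do not carry over. Pictures are saved under pics/ and viewed, at most 10 in all, crops included, and the job is handed in when it is done.

```bash
mkdir -p pics; python3 - <<'E'
from plant import *
import cv2
for n in("scene","top"):
    cv2.imwrite(f"pics/{n}0.png",read_camera(n)[:,:,::-1]); print(n,get_calibration(n))
s=read_state();print(s)
E
```

```text
scene {'fx': 384.8534670387325, 'fy': 384.8534670387325, 'cx': 251.5012642213557, 'cy': 189.43595421591237, 'eye': array([-0.01881275, -0.90390788,  0.86333521]), 'orientation': array([-2.12215032,  0.71199668, -0.34844564])}
top {'fx': 378.9700256998684, 'fy': 378.9700256998684, 'cx': 258.2164752783121, 'cy': 189.70396247940536, 'eye': array([ 0.40890125, -0.09347673,  1.5643732 ]), 'orientation': array([-2.13451038,  2.18279149, -0.12500035])}
{'t': 0.1, 'q': array([ 1.25763700e+00,  1.31095621e-01,  1.48914798e+00,  4.76989062e-05,
        1.52303397e+00, -8.53844594e-02]), 'dq': array([-0.00023362, -0.0021353 , -0.00440089,  0.00051085, -0.00037498,
        0.00100587]), 'joint_torque': array([ 8.44089900e-04, -5.61343002e+01, -4.93097556e+01,  7.69812148e-02,
        2.92279950e-02, -7.86392008e-06]), 'tool_pos': array([0.13527821, 0.58402106, 0.21769871]), 'orientation': array([-3.56975270e-01, -3.12086165e+00,  2.57915855e-03]), 'force': array([-0.18529443, -0.52398397, -0.5193743 ]), 'wrist_torque': array([ 0.01702701, -0.04585822,  0.02047531]), 'gripper_force': 0.0, 'opening': 0.09315466034576016}
```

View pics/top0.png

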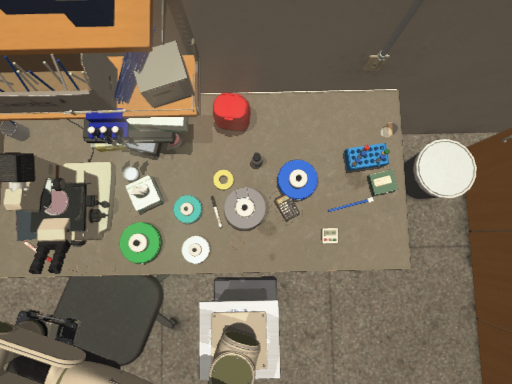

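View pics/scene0.png

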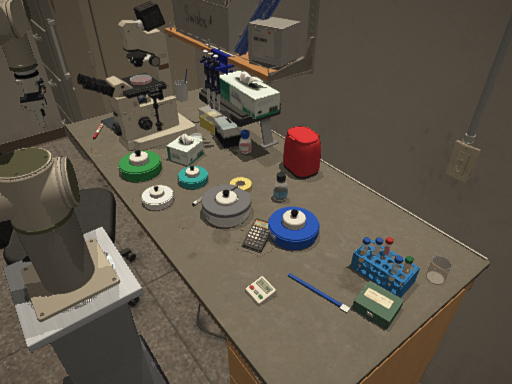

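The two top-view candidates that aren't blue, green or turquoise are the grey-rimmed canister at about (245,209), 42 px across, and a smaller white one at (196,250). The larger grey-rimmed one is the target. Around it are the calculator at (287,208), the marker at (216,212), the tape at (223,180) and the bottle at (256,160).

```bash
cat > h.py <<'E'
from plant import *
import numpy as np, cv2
from scipy.spatial.transform import Rotation as R
def pix2w(n,u,v,z):
    c=get_calibration(n); M=R.from_rotvec(c["orientation"]).as_matrix()
    d=M@[(u-c["cx"])/c["fx"],(v-c["cy"])/c["fy"],1]; e=np.array(c["eye"])
    return e+d*(z-e[2])/d[2]
def w2pix(n,p):
    c=get_calibration(n); q=R.from_rotvec(c["orientation"]).as_matrix().T@(np.array(p)-c["eye"])
    return c["fx"]*q[0]/q[2]+c["cx"],c["fy"]*q[1]/q[2]+c["cy"]
E
python3 - <<'E'
from h import *
for n,u,v,z in [("top",245,209,.06),("top",224,209,.06),("top",266,209,.06),("scene",227,203,.06),("top",287,208,.04),("top",216,212,.01),("top",223,180,.02),("top",256,160,.1),("top",298,180,.06),("top",187,209,.05)]: print(n,u,v,pix2w(n,u,v,z).round(3))
a=cv2.imread("pics/top0.png")[170:250,195:305]; b=cv2.imread("pics/scene0.png")[165:245,175:285]
f=lambda x:cv2.resize(x,(400*110//80*1,400),interpolation=cv2.INTER_CUBIC)
cv2.imwrite("pics/c.png",cv2.resize(np.vstack([cv2.resize(a,(412,300),interpolation=2),cv2.resize(b,(412,300),interpolation=2)]),(412,600)))
E
```

```text
top 245 209 [ 0.512 -0.037  0.06 ]
top 224 209 [0.514 0.047 0.06 ]
top 266 209 [ 0.51 -0.12  0.06]
scene 227 203 [ 0.51  -0.059  0.06 ]
top 287 208 [ 0.514 -0.205  0.04 ]
top 216 212 [0.506 0.084 0.01 ]
top 223 180 [0.637 0.053 0.02 ]
top 256 160 [ 0.701 -0.085  0.1  ]
top 298 180 [ 0.624 -0.251  0.06 ]
top 187 209 [0.518 0.196 0.05 ]
```

View pics/c.png

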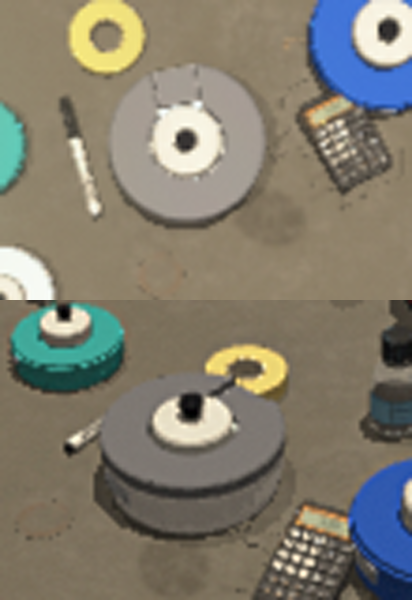

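The crop shows the notch directly: a cut on the far side of the ring at crop (152–203, 66–107), centred slightly left of straight-ahead from the ring centre at crop (187,143). I'll refine the centre and angle by fitting.

```bash
python3 - <<'E'
from h import *
# ring outer contour, top: color-agnostic: project circle and maximise gradient along outline, both views
from scipy.optimize import minimize
from scipy.ndimage import map_coordinates
th=np.linspace(0,2*np.pi,180)
def samp(n,g,c,r):
    P=np.array([w2pix(n,[c[0]+r*np.cos(t),c[1]+r*np.sin(t),.06]) for t in th])
    return map_coordinates(g,[P[:,1],P[:,0]],order=1)
for n in("top","scene"):
    im=cv2.imread(f"pics/{n}0.png").astype(float); im=cv2.GaussianBlur(im,(0,0),.8)
    ch=im[:,:,0]-.75*im[:,:,2] if n=="top" else im[:,:,0]
    f=lambda c:-(samp(n,ch,c,.078)-samp(n,ch,c,.090)).mean()
    b=min(((f((x,y)),x,y) for x in np.arange(.495,.535,.003) for y in np.arange(-.06,-.015,.003)))
    print(n,minimize(f,b[1:],method="Nelder-Mead").x.round(4),b[0])
for u,v in [(152,70),(157,108),(201,66),(203,105),(178,67),(180,106)]: print(pix2w("top",194.6+u/3.745,169.6+v/3.75,.06).round(4))
E
```

```text
Traceback (most recent call last):
  File "h.py", line 9, in w2pix
    c=get_calibration(n); q=R.from_rotvec(c["orientation"]).as_matrix().T@(np.array(p)-c["eye"])
ValueError: time passes only in moves, steps and waits
```

```bash
sed -i 's/^def pix2w/from functools import lru_cache\nget_calibration=lru_cache(get_calibration)\ndef pix2w/' h.py; python3 - <<'E'
from h import *
from scipy.optimize import minimize
from scipy.ndimage import map_coordinates
th=np.linspace(0,2*np.pi,90)
def samp(n,g,c,r):
    P=np.array([w2pix(n,[c[0]+r*np.cos(t),c[1]+r*np.sin(t),.06]) for t in th])
    return map_coordinates(g,[P[:,1],P[:,0]],order=1)
for n in("top","scene"):
    im=cv2.imread(f"pics/{n}0.png").astype(float); im=cv2.GaussianBlur(im,(0,0),.8)
    ch=im[:,:,0]-.75*im[:,:,2] if n=="top" else im[:,:,0]
    f=lambda c:-(samp(n,ch,c,.078)-samp(n,ch,c,.090)).mean()
    b=min(((f((x,y)),x,y) for x in np.arange(.495,.535,.004) for y in np.arange(-.06,-.015,.004)))
    print(n,minimize(f,b[1:],method="Nelder-Mead").x.round(4),b[0])
for u,v in [(152,70),(157,108),(201,66),(203,105),(178,67),(180,106)]: print(pix2w("top",194.6+u/3.745,169.6+v/3.75,.06).round(4))
E
```

```text
top [ 0.5186 -0.0346] -19.58506766404008
scene [ 0.5218 -0.0349] -27.625057870789988
[0.5962 0.0011 0.06  ]
[ 0.5554 -0.0036  0.06  ]
[ 0.5993 -0.0513  0.06  ]
[ 0.5575 -0.0527  0.06  ]
[ 0.5988 -0.0268  0.06  ]
[ 0.557  -0.0282  0.06  ]
```

Both views agree: the centre is about (0.519, −0.035), in reach, and the notch is about 6° from +x. I'll bring the shut fingers above the ring at −44° with their closing line radial to the notch. From there the tip slides tangentially into the notch.

```bash
python3 -m crank '[[[-1,-0.06,-0.06,0,0,0,0.11],[-1,-0.12,-0.12,0,0,0,0.22],[-1,-0.18,-0.18,0,0,0,0.33],[-1,-0.24,-0.24,0,0,0,0.44],[-1,-0.31,-0.31,0,0,0,0.55]]]' 20
cat >> h.py <<'E'
def delta(target,yaw):
    s=read_state(); M=R.from_rotvec(s["orientation"]); m=M.as_matrix()
    yd=np.deg2rad(yaw); ty=np.array([np.cos(yd),np.sin(yd),0]); tz=np.array([0,0,-1.]); T=np.c_[np.cross(ty,tz),ty,tz]
    print("t",round(s["t"],2),"pos",s["tool_pos"].round(4),"F",s["force"].round(2),"q",s["q"].round(2),"open",round(s["opening"],3))
    print("shift",(m.T@(np.array(target)-s["tool_pos"])/.5).round(4),"turn",((M.inv()*R.from_matrix(T)).as_rotvec()/(np.pi/2)).round(4))
E
python3 -c "
from h import *
delta([.564,-.078,.16],6)"
```

```text
t: 0.72
tool_pos: [0.2517, 0.3972, 0.2182]
orientation: [-1.638, -2.681, 0.001]
force: [1.0, 0.4, 0.1]
opening: 0.0473
gripper_force: 0.0
t 0.72 pos [0.2517 0.3972 0.2182] F [1.02 0.42 0.12] q [ 0.9  -0.23  1.83  0.    1.53  0.42] open 0.047
shift [-1.1307  0.1219  0.1166] turn [-3.000e-04  2.000e-04  2.351e-01]
```

```bash
python3 -m crank '[[[-1,-0.11,0.012,0,0,0,0.05],[-1,-0.22,0.024,0,0,0,0.1],[-1,-0.33,0.036,0,0,0,0.15],[-1,-0.44,0.048,0,0,0,0.2],[-1,-0.55,0.06,0,0,0,0.235]]]'
python3 -c "
from h import *
delta([.564,-.078,.12],6)"
```

```text
t: 1.35
tool_pos: [0.4054, 0.1666, 0.2185]
orientation: [-2.098, -2.338, -0.0]
force: [1.3, 0.4, -0.5]
opening: 0.0011
gripper_force: 0.0
t 1.35 pos [0.4054 0.1666 0.2185] F [ 1.25  0.37 -0.49] q [ 0.27 -0.32  1.91  0.    1.55  0.17] open 0.001
shift [-0.5206  0.2628  0.1969] turn [ 0.     -0.0001  0.002 ]
```

```bash
python3 -m crank '[[[-1,-0.1,0.05,0,0,0,0],[-1,-0.2,0.1,0,0,0,0],[-1,-0.31,0.155,0.05,0,0,0],[-1,-0.42,0.21,0.1,0,0,0],[-1,-0.52,0.263,0.16,0,0,0]]]'
python3 -m crank '[[[-1,0,0,0.02,0,0,0],[-1,0,0,0.04,0,0,0],[-1,0,0,0.04,0,0,0],[-1,0,0,0.04,0,0,0],[-1,0,0,0.04,0,0,0]]]'
python3 - <<'E'
from h import *
delta([.564,-.078,.06],6)
a=read_camera("top")[:,:,::-1][160:250,195:305]; b=read_camera("scene")[:,:,::-1][130:220,175:285]
cv2.imwrite("pics/d.png",np.hstack([cv2.resize(x,(396,324),interpolation=2) for x in(a,b)]))
E
```

```text
t: 1.98
tool_pos: [0.5605, -0.0709, 0.1424]
orientation: [2.096, 2.339, 0.001]
force: [1.0, 0.0, 0.4]
opening: 0.0001
gripper_force: 0.0
t: 2.6
tool_pos: [0.56, -0.0683, 0.1242]
orientation: [2.094, 2.34, 0.002]
force: [0.0, -0.7, -0.1]
opening: 0.0004
gripper_force: 0.0
t 2.6 pos [ 0.56   -0.0683  0.1242] F [ 0.04 -0.71 -0.14] q [-0.21  0.1   1.7   0.    1.34 -0.32] open 0.0
shift [-0.02    0.0055  0.1284] turn [0.0013 0.0004 0.004 ]
```

View pics/d.png

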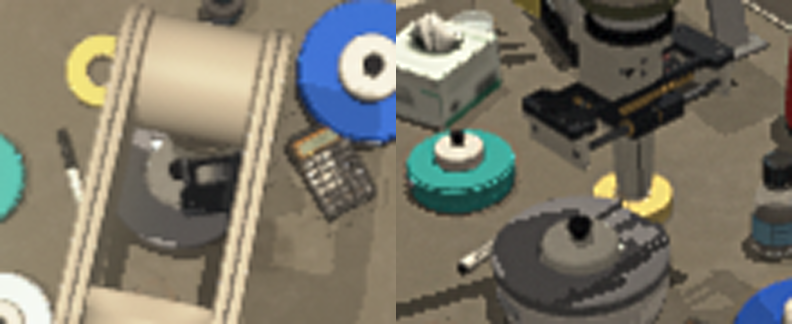

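The image shows the hand over the far-right part of the ring with the shut tip above it and clear of the knob. The shape of the notch on the far side is still visible at about (150,140) in the left crop. Now down to just above the ring, then to contact.

```bash
python3 -m crank '[[[-1,-0.02,0.006,0.03,0,0,0],[-1,-0.02,0.006,0.06,0,0,0],[-1,-0.02,0.006,0.09,0,0,0],[-1,-0.02,0.006,0.11,0,0,0],[-1,-0.02,0.006,0.115,0,0,0]]]'
python3 -m crank '[[[-1,0,0,0.004,0,0,0],[-1,0,0,0.008,0,0,0],[-1,0,0,0.012,0,0,0],[-1,0,0,0.014,0,0,0],[-1,0,0,0.014,0,0,0]]]'
python3 -c "
from h import *
delta([.5805,-.0285,.06],6)"
```

```text
t: 3.32
tool_pos: [0.5627, -0.0782, 0.064]
orientation: [-2.095, -2.339, 0.001]
force: [-0.5, 1.4, -0.8]
opening: 0.0006
gripper_force: 0.0
t: 3.95
tool_pos: [0.5645, -0.0787, 0.0603]
orientation: [2.095, 2.339, 0.002]
force: [-3.7, 1.3, 11.4]
opening: 0.0004
gripper_force: 5.2
t 3.95 pos [ 0.5645 -0.0787  0.0603] F [-3.67  1.32 11.36] q [-0.23  0.18  1.73  0.    1.23 -0.34] open 0.0
shift [0.0962 0.0429 0.0006] turn [0.0012 0.0004 0.0034]
```

Contact is at z = 0.0603, as expected, with about 11 N. Now I'll slide along the ring.

```bash
for i in 1; do python3 -m crank '[[[-1,0.01,0.005,0,0,0,0],[-1,0.02,0.009,0,0,0,0],[-1,0.03,0.014,0,0,0,0],[-1,0.04,0.018,0,0,0,0],[-1,0.04,0.018,0,0,0,0]]]'; done
python3 -m crank '[[[-1,0.01,0.005,0,0,0,0],[-1,0.02,0.009,0,0,0,0],[-1,0.03,0.014,0,0,0,0],[-1,0.045,0.02,0,0,0,0],[-1,0.055,0.025,0,0,0,0]]]'
python3 -m crank '[[[-1,0,0,0,0,0,0],[-1,0,0,0,0,0,0],[-1,0,0,0,0,0,0],[-1,0,0,0,0,0,0],[-1,0,0,0,0,0,0]]]'
python3 -c "
from h import *
delta([.5805,-.0285,.053],6)"
```

```text
t: 4.58
tool_pos: [0.572, -0.0578, 0.0603]
orientation: [2.094, 2.338, 0.003]
force: [-0.5, 0.1, 7.3]
opening: 0.0006
gripper_force: 3.4
t: 5.2
tool_pos: [0.5798, -0.0285, 0.0584]
orientation: [-2.096, -2.34, -0.0]
force: [0.4, 0.1, -1.1]
opening: 0.0006
gripper_force: 0.0
t: 5.82
tool_pos: [0.5797, -0.029, 0.0584]
orientation: [2.096, 2.34, -0.0]
force: [-0.0, -0.1, -0.6]
opening: 0.0005
gripper_force: 0.0
t 5.83 pos [ 0.5797 -0.029   0.0584] F [-0.03 -0.12 -0.61] q [-0.14  0.21  1.7  -0.    1.23 -0.25] open 0.0
shift [0.0009 0.0018 0.0108] turn [-0.      0.      0.0032]
```

The tip lost its support: z fell to 0.0584 with no force, so it is in the notch. Next I press.

```bash
python3 -m crank '[[[-1,0,0,0.008,0,0,0],[-1,0,0,0.014,0,0,0],[-1,0,0,0.02,0,0,0],[-1,0,0,0.026,0,0,0],[-1,0,0,0.03,0,0,0]]]'
python3 -m crank '[[[-1,0,0,0.002,0,0,0],[-1,0,0,0.002,0,0,0],[-1,0,0,0.002,0,0,0],[-1,0,0,0.002,0,0,0],[-1,0,0,0.002,0,0,0]]]'
```

```text
t: 6.45
tool_pos: [0.58, -0.0291, 0.0463]
orientation: [2.096, 2.34, -0.0]
force: [-17.1, 1.7, 37.7]
opening: 0.0006
gripper_force: 18.5
t: 7.08
tool_pos: [0.58, -0.0291, 0.0464]
orientation: [2.095, 2.34, -0.0]
force: [-18.6, 1.2, 36.1]
opening: 0.0003
gripper_force: 17.6
```

The key is at its stop: z = 0.0464 with 36 N resisting. I'll lift straight up, back off and look.

```bash
python3 -m crank '[[[-1,0,0,-0.04,0,0,0],[-1,0,0,-0.1,0,0,0],[-1,0,0,-0.2,0,0,0],[-1,0,0,-0.3,0,0,0],[-1,0,0,-0.32,0,0,0]]]'
python3 -m crank '[[[-1,0.1,-0.05,0,0,0,0],[-1,0.2,-0.1,0,0,0,0],[-1,0.3,-0.15,0,0,0,0],[-1,0.4,-0.2,0,0,0,0],[-1,0.4,-0.2,0,0,0,0]]]'
python3 - <<'E'
from h import *
delta([.5805,-.0285,.053],6)
a=read_camera("top")[:,:,::-1][160:250,195:305]; b=read_camera("scene")[:,:,::-1][160:250,175:285]
cv2.imwrite("pics/e.png",np.hstack([cv2.resize(x,(396,324),interpolation=2) for x in(a,b)]))
E
```

```text
t: 7.7
tool_pos: [0.5821, -0.0292, 0.2074]
orientation: [2.092, 2.336, 0.007]
force: [0.1, 0.4, 0.3]
opening: 0.0002
gripper_force: 0.0
t: 8.32
tool_pos: [0.4561, 0.1615, 0.2014]
orientation: [-2.09, -2.344, 0.001]
force: [0.7, -0.5, -0.7]
opening: 0.0003
gripper_force: 0.0
t 8.32 pos [0.4561 0.1615 0.2014] F [ 0.75 -0.48 -0.66] q [ 0.23 -0.18  1.82  0.    1.5   0.12] open 0.0
shift [-0.4062  0.2041  0.2962] turn [-0.001  -0.0004  0.0063]
```

View pics/e.png

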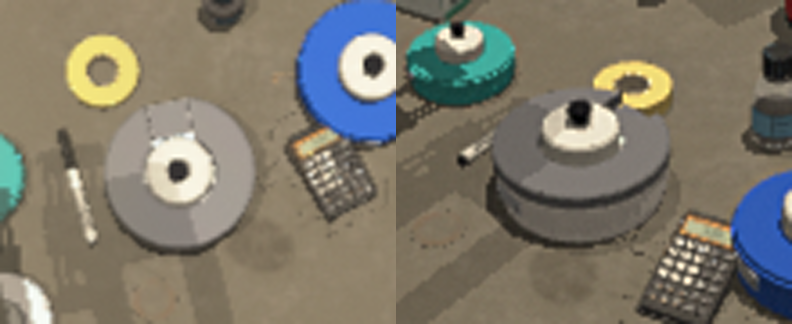

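The picture shows the cover standing higher, with more white side visible at about (580,135) than before. The neighbours have not moved and the hand is clear, so I'm handing in.

```bash
python3 -c "
from plant import *
print(close_job())"
```

```text
the job is handed in; nothing more can be done
None
```

The fingertip slid along the rim ring to the notch and pressed the key to its stop. The last picture shows the cover popped up, the hand clear and the neighbouring objects unmoved; the job is handed in, but no verdict was returned.

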